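# Square up the corner of a display box

### The job

Take the corner square by its orange grip and press it onto the box's outside corner, one leg flat on the plywood front wall and the other flat on the loose blue side panel, so that the panel swings home and the square sits snug and true on both faces, and keep it pressed there steadily for two seconds. Press gently: the box is freshly glued and must not be pushed hard, and only the square may touch it. Then stand the square upright back on its red pad and let go, leaving the blue panel home and everything else where it is.

Things in the scene. Friction and masses are not known exactly. Their poses are not given: they have to be found in the camera images.
- square: Corner square: loose aluminium L, 0.15-0.3 kg, 115 mm tall, standing on two upright legs 6 mm thick, 60 tall. Origin: INNER corner of the L at the underside, z up. Inner face of one leg: plane x = 0 (plate x -6..0, y -70..6); of the other: plane y = 0 (plate y 0..6, x 0..70). The box goes at its +x, -y side. Roof plate z 60..65, x -6..40, y -40..6, carries the orange grip.
- square_grip (a point): Centre of the square's orange grip, an upright post 24 x 24 mm with flat faces along the square's x and y, reaching from 27 mm below this point (the roof plate) to 23 mm above it. It lies at (15, -15, 92) mm in the square's frame; its axes are the square's.
- case: Black plinth, 214 x 174 x 10 mm, fixed to the mat, under the open-topped box. Origin: centre of underside, z up. The box frame (180 x 140 mm, walls up to z 70) was set on it BY EYE: parallel to the plinth, but up to 9 mm off its middle in x and in y, unmeasured. Inside things are lower than the walls. With the square's underside at z 20 to 40 its roof clears the walls and its legs the plinth.
- case_corner (a point): Where the box's outside corner of front wall and blue panel (home) would be, at the top edge, if the box were centred on the plinth: (-90, 70, 70) mm in the plinth's frame, axes as the plinth's. The true corner is up to 9 mm off in x and in y: find it by feel. The square's inner corner belongs on the true corner, its x and y along these x and y.
- side_panel (a joint): Upright blue panel, 175 x 8 x 58 mm, the box's +y side: 0 = home on a firm stop, square to the rigid plywood front wall (8 x 132, the box's -x side); up to 0.16 rad as its front edge stands out to +y by 177 mm x angle. Upright pin at its rear end. Stiff: stays where left, takes about 3.5 N at the front edge to move, more nearer the pin. Over 18 N on wall or panel spoils the glue.
- pad: The square's parking pad, a fixed red slab 170 x 170 x 4 mm, origin at the centre of its underside. The square stands about in its middle at the start.
- tower: Small grey tower with a red roof, 62 mm tall, 32 mm wide, loose inside the box; leave alone. Origin at its underside.
- paint_pot: Small blue and white paint pot, 34 mm wide, 45 mm tall, beyond the pad; leave alone. Origin at its underside.
- detail_brush: Brush, 170 mm long, lying at the side; leave alone. Origin at its underside.
- palette_knife: Palette knife, 190 mm long, lying at the side; leave alone. Origin at its underside.
- parts_tray: White open tray 100 x 140 x 30 mm at the left; leave alone. Origin at its underside.
- figure: Copper creature on a blue disc 90 mm wide, about 100 mm tall, at the right; leave alone. Origin at its underside.
- mug: White mug, 80 mm wide, 90 mm tall, at the right; leave alone. Origin at its underside.
Not all that is in view belongs to the job. Leave any green or yellow look-alike of the square alone.

How it is judged:
On the way:
1. the square sits around the box's corner, parallel to the box within 1.7 degrees, pressing on the front wall and on the blue panel with over 1.5 N each, the panel home, for 1 s (contact force between square and front_wall above 1.5 N and contact force between square and side_panel above 1.5 N and value of joint side_panel below 0.012 rad and angle between the x axis of square and the x axis of case, either way round below 0.03 rad and angle between square's own z axis and vertical below 0.06 rad and horizontal distance between square and case_corner below 0.02 m and z of square in the frame of case below 0.055 m), for 1 s.
At the end, for the whole second after the job is handed in: The blue panel is home within 0.012 rad (about 2 mm at the corner), and the square stands upright (within 0.05 rad), at rest and released on its red pad, its grip within 70 mm of the pad's centre along each of the pad's sides (value of joint side_panel below 0.012 rad and angle between square's own z axis and vertical below 0.05 rad and x of square_grip in the frame of pad between -0.07 and 0.07 m and y of square_grip in the frame of pad between -0.07 and 0.07 m and z of square in the frame of pad between 0.001 and 0.008 m and linear speed of square below 0.01 m/s and angular speed of square below 0.1 rad/s); the robot touches nothing.
It fails at once if the square presses on the front wall with more than 18 N (contact force between square and front_wall above 18 N).
It fails at once if the square presses on the blue panel with more than 18 N (contact force between square and side_panel above 18 N).
It fails at once if the robot itself touches the box or the panel (contact force between any of the fingers, the arm and case above 0.5 N or contact force between any of the fingers, the arm and side_panel above 0.5 N).
It fails at once if a bystander is moved by more than 15 mm (distance of any of tower, paint_pot, detail_brush, palette_knife, parts_tray, figure, mug from where it was at the start of the episode above 0.015 m).
It also fails if it takes over 72 s, if anything falls off the work surface, if the arm or the gripper's body presses on something with over 40 N, if the wrist force passes 120 N, or if a joint passes its speed limit or range.

### The arm

A 6-joint arm with a two-finger parallel gripper is mounted at the origin on the work surface. World frame = base frame: x ahead of the robot, y to its left, z up, the work surface at z = 0. Lengths are in m, angles in rad, forces in N, time in s.
With the tool pointing down it reaches from about 0.35 to 0.95 m from the base axis. Payload 17.4 kg.
Tool frame: the origin (TCP) lies at the very end of the fingers, on their centre line; the grasp point (between the pads) lies 19 mm behind it; z points along the fingers, y is the line along which they close (so a half turn about z gives the same grasp; the last joint's range is limited). The gripper opens to 93 mm and grips with 3 to 60 N. Pads are 15 mm wide; open, the fingers measure 128 mm over their backs; the gripper's body (75 mm by 188 mm) begins 65 mm behind the grasp point.
Start: joints at [-1.345, 0.116, 1.442, -0, 1.584, -0.038], TCP at [0.176, -0.652, 0.219] pointing down, gripper open.
Joint ranges: [-2.83, 2.83], [-0.83, 2.19], [0.07, 2.5], [-1.14, 4.28], [0.01, 3], [-2.97, 2.97]. Speed limits (rad/s): [1.89, 1.89, 2.22, 3.14, 3.14, 3.14].

### API

Orientations are given as a unit quaternion [x, y, z, w].
In Python, from workcell import r gives the robot as it stands.
- The arm moves only by the tool jog_arm, never from a script. Its argument "deltas" is a list of rows, each an object with "angular": the turn, a rotation vector about the tool's x, y, z in rad, a list of three; "delta_pos": the shift along the tool's x, y, z in m, a list of three; "claw": the gripper's target within -1 to 1 (fully open at 1, half-way at 0, shut at -1). A call has exactly 10 rows; each row is the pose to reach, as a shift and turn from the pose commanded when the call began, along the tool's axes at that moment; what a row does not reach only later rows make up. A row lasts 1/8 s, in which the tool goes at most 62.5 mm and 10.7 degrees, less where a joint would pass 70% of its speed; a pose out of reach is approached as far as the arm can. A call with a gripper value outside its range is refused whole. The fingers move at their own pace and stop on an object; the grip force is fixed at half the most. Time passes only in rows, so rows that repeat a pose let the fingers close, or fill a call up. It gives the time, the measured TCP pose, the force, the opening and the grip force at its end, in the units of the state.
- r.state(): the state, without advancing time (a new reading comes with each control period).
- r.capture(name): name is "side" or "top"; returns (picture, depth): 420x560x3 uint8, red, green, blue; 420x560 float32, m along the optical axis (not along the pixel's ray), 0 where there is no reading.
- r.get_calibration(name): a dict with "fx", "fy", "cx", "cy" (pixels), "dist" ([k1, k2, p1, p2, k3] as OpenCV has them; the pictures are not rectified), "R" (3x3) and "t" (3): a world point X has camera coordinates R X + t. Camera axes: x right, y down, z forward; pixel columns grow to the right and rows downward; lengths in m; the calibration is good to about 2 mm. A picture is of the moment at which its call begins. get_calibration takes no time and is no camera call.
- r.job_done(): hands the job in; it is judged then, once.
The state is a dict: "time": time; "joint_pos": joint angles; "joint_velocities": joint speeds; "effort": joint torques, N m; "eef_pos": TCP position; "tcp_rot": TCP orientation; "contact_force": force on the tool from outside, world axes, zero at the start; "wrist_torque": the same for the moment, N m; "width": finger opening in m; "grasp_force": force on a finger pad.
Only numpy, scipy, OpenCV 4.12 (cv2) and the standard library are available. Lean on these libraries where they do the work, as an engineer would, in place of code of your own. Each camera call takes 0.05 s, during which the arm holds its last target. There are 200 camera calls.

## Working session

There is one attempt and no reset: what is moved stays moved. The work goes in short steps, Python scripts to look and compute and a tool call to move; the robot and the scene stay as the last step left them, time stands still between calls to the robot, and variables do not carry over. Pictures are saved under pics/ and viewed, at most 10 in all, crops included, and the job is handed in when it is done.

Besides the shell and the picture viewer there is one more tool, called after "Call:" by a JSON object that holds its "name" and its "arguments". jog_arm: Moves the arm, as the interface text tells. Its arguments: {"type":"object","properties":{"deltas":{"type":"array"}},"required":["deltas"]}

```bash
ls; mkdir -p pics
python3 - <<'E'
from workcell import r
import cv2,numpy as np
for n in("top","side"):
    p,d=r.capture(n); np.savez(f"{n}0.npz",p=p,d=d); cv2.imwrite(f"pics/{n}0.png",p[:,:,::-1])
    c=r.get_calibration(n); print(c)
s=r.state(); print(s)
E
```

```text
pics
{'fx': 524.3102245229077, 'fy': 524.3102245229077, 'cx': 277.90546628302474, 'cy': 215.23855320571636, 'dist': array([0.05038997, 0.        , 0.        , 0.        , 0.        ]), 'R': array([[ 0.02387734, -0.99970954,  0.00327086],
       [-0.98150918, -0.02406394, -0.18989645],
       [ 0.18992   ,  0.00132384, -0.98179868]]), 't': array([0.0485511 , 0.5018226 , 1.81893776])}
{'fx': 546.0663778431576, 'fy': 546.0663778431576, 'cx': 283.253220090824, 'cy': 208.2413869208641, 'dist': array([-0.1797149,  0.       ,  0.       ,  0.       ,  0.       ]), 'R': array([[-0.93036304, -0.36630132, -0.01574657],
       [-0.26557051,  0.70288483, -0.65986757],
       [ 0.25277838, -0.60973458, -0.7512169 ]]), 't': array([0.47078464, 0.11423484, 1.69190658])}
{'time': 0.1, 'joint_pos': array([-1.34481458e+00,  1.16441740e-01,  1.44223602e+00, -1.72397859e-05,
        1.58397855e+00, -3.77846287e-02]), 'joint_velocities': array([ 0.00041763, -0.00095433, -0.00365465,  0.00041603, -0.00068464,
       -0.00014575]), 'effort': array([ 4.24238897e-03, -7.22893023e+01, -6.23866725e+01,  7.81649700e-02,
        2.27629370e-02, -5.29689794e-05]), 'eef_pos': array([ 0.1759384 , -0.65146919,  0.21795317]), 'tcp_rot': array([ 9.91315884e-01,  1.31501083e-01, -5.85516246e-05, -5.28666649e-04]), 'contact_force': array([0.69242298, 0.00816256, 0.00150964]), 'wrist_torque': array([-4.86603764e-05,  5.25014670e-03,  1.68964461e-02]), 'grasp_force': 0.0, 'width': 0.09315159004645565}
```

View pics/top0.png

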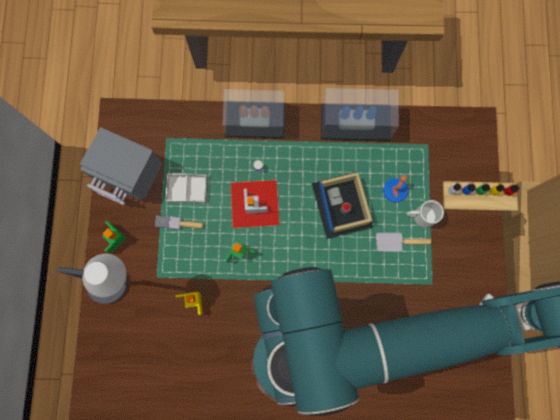

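View pics/side0.png

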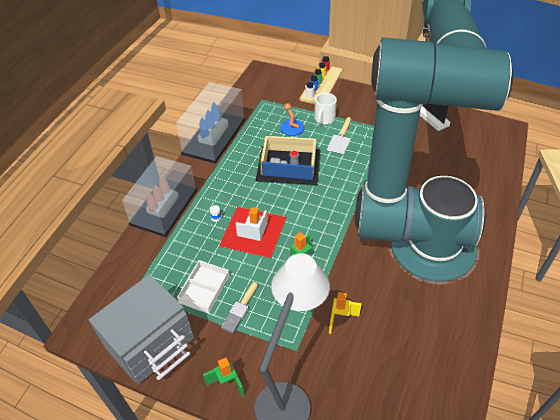

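Top: red pad near (255,203) with the square's orange grip near (252,201), box on its plinth near (343,204), blue panel on the box's left side. Side: pad at (253,231), box at (288,160). Enlarging the work area next, with 3D measurements.

```bash
cat > h.py <<'E'
import numpy as np,cv2
from workcell import r
def cloud(n,d):
    c=r.get_calibration(n);K=np.array([[c['fx'],0,c['cx']],[0,c['fy'],c['cy']],[0,0,1]])
    v,u=np.mgrid[:420,:560]
    q=cv2.undistortPoints(np.stack([u,v],-1).reshape(-1,1,2).astype(np.float32),K,c['dist']).reshape(420,560,2)
    X=np.dstack([q,np.ones((420,560))])*d[...,None]
    return (X-c['t'])@c['R']
def rect(m,P):
    b=cv2.minAreaRect((P[m][:,:2]*1000).astype(np.float32)); return np.round(b[0],1),np.round(b[1],1),round(b[2],2)
def ortho(n,p,P,z,x0,x1,y0,y1,s):
    # picture remapped on the plane z: rows = x decreasing, cols = y decreasing; s px/m
    c=r.get_calibration(n);K=np.array([[c['fx'],0,c['cx']],[0,c['fy'],c['cy']],[0,0,1]])
    X,Y=np.meshgrid(np.arange(x1,x0,-1/s),np.arange(y1,y0,-1/s),indexing='ij')
    W=np.stack([X,Y,np.full_like(X,z)],-1).reshape(-1,3)
    uv=cv2.projectPoints(W,cv2.Rodrigues(c['R'])[0],c['t'],K,c['dist'])[0].reshape(*X.shape,2).astype(np.float32)
    return cv2.remap(p,uv[...,0],uv[...,1],cv2.INTER_CUBIC)
E
python3 - <<'E'
from h import *
for n in("top","side"):
    f=np.load(n+"0.npz");p=f['p'];P=cloud(n,f['d']);hsv=cv2.cvtColor(p,cv2.COLOR_RGB2HSV);H,S,V=cv2.split(hsv)
    X,Y,Z=P[...,0],P[...,1],P[...,2]
    # regions
    R=np.zeros((420,560),bool)
    if n=="top": R[130:290,220:385]=1
    else: R[120:265,205:330]=1
    red=R&((H<4)|(H>175))&(S>200)&(Z<.015)
    k=np.ones((3,3),np.uint8)
    red=cv2.morphologyEx(red.astype(np.uint8),cv2.MORPH_OPEN,k)>0
    print(n,"pad",rect(red,P),np.median(Z[red]))
    o=R&(H>=7)&(H<18)&(S>180)&(Z>.08)
    print("grip",o.sum(),P[o].mean(0),rect(o,P),np.percentile(Z[o],[5,50,95]))
    b=R&(H>100)&(H<125)&(S>150)&(Z>.02)&(Z<.09)
    print("blue",b.sum(),rect(b,P),np.percentile(Z[b],[5,95]))
    dk=R&(V<60)&(Z<.03)&(Z>-.01)
    nn,l,st,ce=cv2.connectedComponentsWithStats(dk.astype(np.uint8)); i=1+st[1:,4].argmax()
    print("dark",st[i],rect(l==i,P))
f=np.load("top0.npz")
a=ortho("top",f['p'],None,.01,.38,.70,-.33,.27,1300); print(a.shape)
cv2.imwrite("pics/ortho.png",a[:,:,::-1])
E
```

```text
top pad (array([551.3, 146.6]), array([156.6, 157.5]), 4.22) 0.00498125470981495
grip 71 [0.44287893 0.17881903 0.1159336 ] (array([453.4, 177.9]), array([ 19.3, 190. ]), 76.86) [0.10389118 0.11741053 0.12448733]
blue 150 (array([ 531.2, -111. ]), array([168.5,  17.1]), 13.35) [0.04736957 0.07972583]
dark [325 180  39  47 875] (array([ 560.1, -174.6]), array([149.3, 117.9]), 16.2)
side pad (array([552.1, 162.8]), array([169.2, 105.8]), 62.23) 0.00558063814559369
grip 239 [0.44329141 0.19734088 0.11670848] (array([229.4, 605. ]), array([ 154.4, 1093.3]), 28.03) [0.0839435  0.11046991 0.1225508 ]
blue 629 (array([556.8, -97.5]), array([542.4, 214.1]), 83.3) [0.02242477 0.07236014]
dark [256 149  64  36 442] (array([ 551.6, -163.6]), array([214.6, 184.2]), 16.88)
(416, 781, 3)
```

View pics/ortho.png

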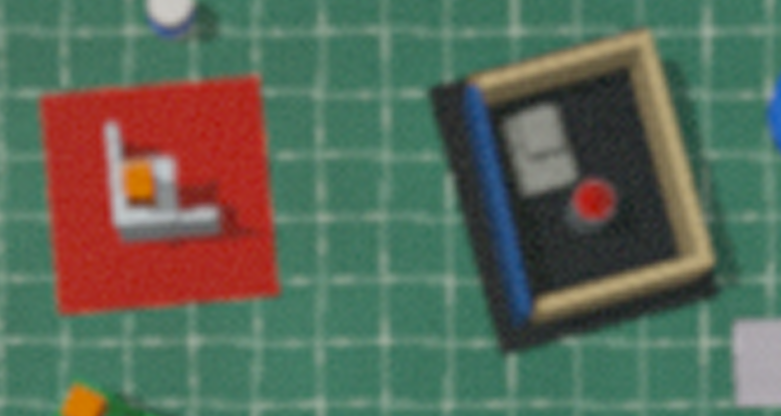

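Ortho (z=0.01; x=0.70-row/1300, y=0.27-col/1300): plinth's near-left corner ~(505,350), panel front end ~(522,322), front wall bottom edge to (712,265); square's corner ~(120,232), grip ~(140,180). So the box corner is the near-left one, box yaw ≈16°, square yaw ≈5°.

```bash
cat > fit.py <<'E'
from h import *
def line(p,z,a,b,half,ch,n="top"):
    "a,b: ends in ortho px of the first ortho; returns world point on line, direction angle(deg)"
    s=1300;A=np.array([.70-a[1]/s,.27-a[0]/s]);B=np.array([.70-b[1]/s,.27-b[0]/s])
    d=(B-A)/np.linalg.norm(B-A);nr=np.array([-d[1],d[0]])
    c=r.get_calibration(n);K=np.array([[c['fx'],0,c['cx']],[0,c['fy'],c['cy']],[0,0,1]])
    T=np.linspace(.08,.92,60);O=np.arange(-half,half,.0005)
    W=A+(B-A)*T[:,None,None]+nr*O[None,:,None]
    W3=np.concatenate([W,np.full(W.shape[:2]+(1,),z)],-1).reshape(-1,3)
    uv=cv2.projectPoints(W3,cv2.Rodrigues(c['R'])[0],c['t'],K,c['dist'])[0].reshape(60,-1,2).astype(np.float32)
    I=cv2.remap(p.astype(np.float32)@np.array(ch,np.float32),uv[...,0],uv[...,1],cv2.INTER_CUBIC)
    I=cv2.GaussianBlur(I,(0,0),3);g=np.abs(np.gradient(I,axis=1));k=g[:,4:-4].argmax(1)+4
    Q=W[np.arange(60),k]*1000
    vx,vy,x0,y0=cv2.fitLine(Q.astype(np.float32),cv2.DIST_HUBER,0,.5,.01).ravel()
    if vx*d[0]+vy*d[1]<0: vx,vy=-vx,-vy
    res=np.abs((Q-[x0,y0])@[-vy,vx])
    return np.array([x0,y0]),np.array([vx,vy]),np.degrees(np.arctan2(vy,vx)),np.median(res)
def cross(l,m):
    t=np.linalg.solve(np.c_[l[1],-m[1]],m[0]-l[0]);return l[0]+t[0]*l[1]
E
python3 - <<'E'
from fit import *
p=np.load("top0.npz")['p']
L=line(p,0,(505,350),(432,92),.010,(0,1,0));F=line(p,0,(716,292),(505,350),.010,(0,1,0))
print("plinth left",L[2:],"front",F[2:],cross(L,F))
W=line(p,.01,(708,268),(542,318),.008,(1,0,0));B=line(p,.012,(518,325),(468,95),.007,(0,0,1))
print("wall",W,"panel",B,cross(W,B))
S=line(p,.004,(218,228),(128,240),.009,(-.5,.5,.5));S2=line(p,.064,(119,215),(108,130),.008,(-.5,.5,.5))
print("sq front",S,"sq left",S2)
for e in [((61,314),(41,97)),((61,314),(280,294)),((41,97),(260,76)),((280,294),(260,76))]: l=line(p,.004,*e,.01,(1,-1,0));print("pad",l)
th=np.radians(L[2]);R=np.array([[np.cos(th),-np.sin(th)],[np.sin(th),np.cos(th)]])
c=cross(L,F); print("case origin",c+R@[107,-87],"nominal corner",c+R@[17,-17])
for n in("top","side"):
    f=np.load(n+"0.npz");P=cloud(n,f['d']);H,S_,V=cv2.split(cv2.cvtColor(f['p'],cv2.COLOR_RGB2HSV))
    o=(H>=6)&(H<20)&(S_>170)&(abs(P[...,0]-.56)<.08)&(abs(P[...,1]-.15)<.08)&(P[...,2]>.06)
    print(n,o.sum(),rect(o,P),P[o].mean(0),P[...,2][o].max())
E
```

```text
plinth left (np.float32(15.426176), np.float64(0.16409492780431634)) front (np.float32(105.22945), np.float64(0.48466063514991664)) [ 427.92218 -116.54274]
wall (array([ 479.21326, -217.71262], dtype=float32), array([-0.27009156,  0.96283466], dtype=float32), np.float32(105.669716), np.float64(0.13072149610313485)) panel (array([ 568.08905, -102.3295 ], dtype=float32), array([0.9735421 , 0.22850774], dtype=float32), np.float32(13.209231), np.float64(0.16498747356714025)) [ 454.3361  -129.02936]
sq front (array([517.87787, 135.43631], dtype=float32), array([-0.0877732,  0.9961405], dtype=float32), np.float32(95.035515), np.float64(0.17759803864606355)) sq left (array([566.41864, 184.44269], dtype=float32), array([0.9950503 , 0.09937254], dtype=float32), np.float32(5.7030396), np.float64(0.16128593373720435))
pad (array([569.74133, 235.7935 ], dtype=float32), array([0.9958351 , 0.09117261], dtype=float32), np.float32(5.2310705), np.float64(0.040157721011127995))
pad (array([466.66962, 134.29822], dtype=float32), array([ 0.0887685 , -0.99605227], dtype=float32), np.float32(-84.907234), np.float64(0.19162812398514265))
pad (array([637.18005, 146.35767], dtype=float32), array([ 0.08680309, -0.9962255 ], dtype=float32), np.float32(-85.02028), np.float64(0.15695439811399226))
pad (array([563.3629 ,  63.48066], dtype=float32), array([0.9962436 , 0.08659484], dtype=float32), np.float32(4.967741), np.float64(0.10688164570918428))
case origin [ 554.20909494 -171.9468506 ] nominal corner [ 448.83167893 -128.40835708]
top 36 (array([536.7, 157.5]), array([23.9, 16.6]), 15.47) [0.53537772 0.1569787  0.11944988] 0.13010580975385552
side 126 (array([534.1, 164.4]), array([26.1, 28.8]), 2.08) [0.53340776 0.16847808 0.10639221] 0.12906031286905453
```

Call:
{"name": "jog_arm", "arguments": {"deltas": [{"angular":[0,0,0],"delta_pos":[0.035,-0.043,0],"claw":1},{"angular":[0,0,0],"delta_pos":[0.07,-0.086,0],"claw":1},{"angular":[0,0,0],"delta_pos":[0.105,-0.129,0],"claw":1},{"angular":[0,0,0],"delta_pos":[0.14,-0.172,0],"claw":1},{"angular":[0,0,0],"delta_pos":[0.175,-0.215,0],"claw":1},{"angular":[0,0,0.034],"delta_pos":[0.21,-0.258,0],"claw":1},{"angular":[0,0,0.068],"delta_pos":[0.245,-0.301,0],"claw":1},{"angular":[0,0,0.102],"delta_pos":[0.28,-0.344,0],"claw":1},{"angular":[0,0,0.136],"delta_pos":[0.315,-0.387,0],"claw":1},{"angular":[0,0,0.171],"delta_pos":[0.35,-0.43,0],"claw":1}]}}

```text
time: 1.35
eef_pos: [0.402, -0.1435, 0.2186]
tcp_rot: [0.999, 0.046, 0.0, 0.0]
contact_force: [0.3, 0.0, -0.3]
width: 0.0928
grasp_force: 0.0
```

```bash
cat > go.py <<'E'
import sys,numpy as np
from workcell import r
from scipy.spatial.transform import Rotation as Ro
# go.py x y z yaw_deg (tool x yaw, tool pointing down): prints the tool-frame shift and turn to get there
s=r.state();q=Ro.from_quat(s['tcp_rot']);M=q.as_matrix()
print("t",round(s['time'],2),"tcp",s['eef_pos'].round(4),"yaw",np.degrees(np.arctan2(M[1,0],M[0,0])).round(2),"tilt",M[:2,2].round(4),"F",s['contact_force'].round(2),"T",s['wrist_torque'].round(3),"w",s['width'].round(4),"g",np.round(s['grasp_force'],1))
if len(sys.argv)>1:
    *p,w=map(float,sys.argv[1:]);G=Ro.from_euler('z',w,degrees=True)*Ro.from_euler('x',180,degrees=True)
    print("dpos",(M.T@(np.array(p)-s['eef_pos'])).round(4),"ang",(q.inv()*G).as_rotvec().round(4))
E
python3 go.py .5368 .160 .16 5.3
```

```text
Traceback (most recent call last):
  File "go.py", line 6, in <module>
    print("t",round(s['time'],2),"tcp",s['eef_pos'].round(4),"yaw",np.degrees(np.arctan2(M[1,0],M[0,0])).round(2),"tilt",M[:2,2].round(4),"F",s['contact_force'].round(2),"T",s['wrist_torque'].round(3),"w",s['width'].round(4),"g",np.round(s['grasp_force'],1))
                                                                                                                                                                                                             ^^^^^^^^^^^^^^^^
AttributeError: 'float' object has no attribute 'round'
```

```bash
sed -i "s/s\['width'\].round(4)/round(s['width'],4)/" go.py; python3 go.py .5368 .160 .16 5.3
```

```text
t 1.35 tcp [ 0.402  -0.1435  0.2186] yaw 5.24 tilt [ 0.0003 -0.0002] F [ 0.31  0.03 -0.27] T [-0.023  0.007  0.017] w 0.0928 g 0.0
dpos [ 0.1619 -0.2899  0.0586] ang [ 0.0002 -0.0003 -0.0011]
```

Call:
{"name": "jog_arm", "arguments": {"deltas": [{"angular":[0,0,0],"delta_pos":[0.027,-0.048,0],"claw":1},{"angular":[0,0,0],"delta_pos":[0.054,-0.097,0],"claw":1},{"angular":[0,0,0],"delta_pos":[0.081,-0.145,0],"claw":1},{"angular":[0,0,0],"delta_pos":[0.108,-0.193,0],"claw":1},{"angular":[0,0,0],"delta_pos":[0.135,-0.242,0.005],"claw":1},{"angular":[0,0,0],"delta_pos":[0.162,-0.29,0.02],"claw":1},{"angular":[0,0,0],"delta_pos":[0.162,-0.29,0.045],"claw":1},{"angular":[0,0,0],"delta_pos":[0.162,-0.29,0.059],"claw":1},{"angular":[0,0,0],"delta_pos":[0.162,-0.29,0.059],"claw":1},{"angular":[0,0,0],"delta_pos":[0.162,-0.29,0.059],"claw":1}]}}

```text
time: 2.6
eef_pos: [0.5365, 0.158, 0.1608]
tcp_rot: [0.999, 0.046, 0.001, -0.0]
contact_force: [0.6, -0.4, 0.3]
width: 0.0929
grasp_force: 0.0
```

```bash
python3 go.py .5368 .160 .074 5.3
python3 - <<'E'
from h import *
p,d=r.capture("side"); a=cv2.resize(p[150:280,190:330],None,fx=4,fy=4,interpolation=cv2.INTER_CUBIC); cv2.imwrite("pics/s1.png",a[:,:,::-1])
E
```

```text
t 2.6 tcp [0.5365 0.158  0.1608] yaw 5.27 tilt [0.0013 0.0003] F [ 0.64 -0.36  0.33] T [0.017 0.038 0.026] w 0.0929 g 0.0
dpos [ 0.0004 -0.0019  0.0868] ang [-0.0002 -0.0014 -0.0006]
```

View pics/s1.png

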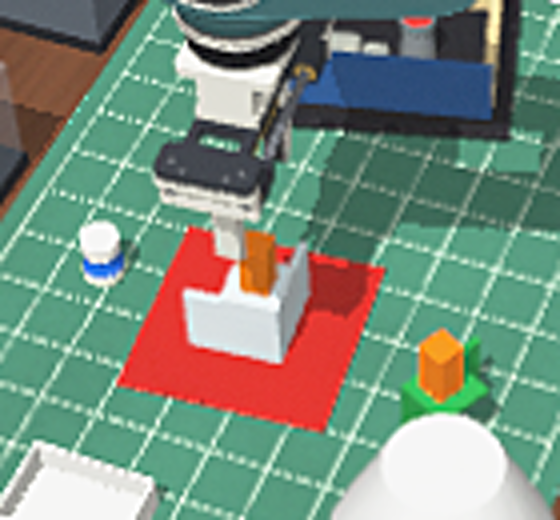

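The crop shows the gripper above, with a finger beyond the orange post at (258,262); the post stands between the fingers and the way down is clear. Descend and close.

Call:
{"name": "jog_arm", "arguments": {"deltas": [{"angular":[0,0,0],"delta_pos":[0,-0.002,0.03],"claw":1},{"angular":[0,0,0],"delta_pos":[0,-0.002,0.06],"claw":1},{"angular":[0,0,0],"delta_pos":[0,-0.002,0.078],"claw":1},{"angular":[0,0,0],"delta_pos":[0,-0.002,0.085],"claw":1},{"angular":[0,0,0],"delta_pos":[0,-0.002,0.085],"claw":0},{"angular":[0,0,0],"delta_pos":[0,-0.002,0.085],"claw":-0.3},{"angular":[0,0,0],"delta_pos":[0,-0.002,0.085],"claw":-0.6},{"angular":[0,0,0],"delta_pos":[0,-0.002,0.085],"claw":-1},{"angular":[0,0,0],"delta_pos":[0,-0.002,0.085],"claw":-1},{"angular":[0,0,0],"delta_pos":[0,-0.002,0.085],"claw":-1}]}}

```text
time: 3.9
eef_pos: [0.536, 0.1605, 0.0747]
tcp_rot: [0.999, 0.046, 0.0, -0.0]
contact_force: [0.3, 0.2, 0.1]
width: 0.0376
grasp_force: 0.0
```

```bash
python3 go.py .5368 .160 .16 15.4
```

```text
t 3.9 tcp [0.536  0.1605 0.0747] yaw 5.32 tilt [0.     0.0001] F [0.34 0.21 0.07] T [0.047 0.02  0.011] w 0.0376 g 0.0
dpos [ 0.0007  0.0006 -0.0853] ang [-1.00e-04 -0.00e+00 -1.76e-01]
```

Call:
{"name": "jog_arm", "arguments": {"deltas": [{"angular":[0,0,0],"delta_pos":[0,0,0],"claw":-1},{"angular":[0,0,0],"delta_pos":[0,0,0],"claw":-1},{"angular":[0,0,0],"delta_pos":[0,0,0],"claw":-1},{"angular":[0,0,0],"delta_pos":[0,0,0],"claw":-1},{"angular":[0,0,0],"delta_pos":[0,0,0],"claw":-1},{"angular":[0,0,0],"delta_pos":[0,0,0],"claw":-1},{"angular":[0,0,0],"delta_pos":[0,0,0],"claw":-1},{"angular":[0,0,0],"delta_pos":[0,0,0],"claw":-1},{"angular":[0,0,0],"delta_pos":[0,0,0],"claw":-1},{"angular":[0,0,0],"delta_pos":[0,0,0],"claw":-1}]}}

```text
time: 5.15
eef_pos: [0.536, 0.1605, 0.0746]
tcp_rot: [0.999, 0.046, 0.0, 0.0]
contact_force: [0.1, -0.4, -2.1]
width: 0.0241
grasp_force: 30.0
```

```bash
python3 go.py .5368 .160 .16 15.4
```

```text
t 5.15 tcp [0.536  0.1605 0.0746] yaw 5.32 tilt [0. 0.] F [ 0.05 -0.43 -2.08] T [ 0.02   0.04  -0.022] w 0.0241 g 30.0
dpos [ 0.0007  0.0006 -0.0854] ang [ 0.    -0.    -0.176]
```

Call:
{"name": "jog_arm", "arguments": {"deltas": [{"angular":[0,0,0],"delta_pos":[0,0,-0.01],"claw":-1},{"angular":[0,0,0],"delta_pos":[0,0,-0.03],"claw":-1},{"angular":[0,0,-0.02],"delta_pos":[0,0,-0.05],"claw":-1},{"angular":[0,0,-0.05],"delta_pos":[0,0,-0.07],"claw":-1},{"angular":[0,0,-0.08],"delta_pos":[0,0,-0.085],"claw":-1},{"angular":[0,0,-0.11],"delta_pos":[0,0,-0.09],"claw":-1},{"angular":[0,0,-0.14],"delta_pos":[0,0,-0.09],"claw":-1},{"angular":[0,0,-0.176],"delta_pos":[0,0,-0.09],"claw":-1},{"angular":[0,0,-0.176],"delta_pos":[0,0,-0.09],"claw":-1},{"angular":[0,0,-0.176],"delta_pos":[0,0,-0.09],"claw":-1}]}}

```text
time: 6.4
eef_pos: [0.5359, 0.1605, 0.1643]
tcp_rot: [0.991, 0.134, -0.0, 0.0]
contact_force: [-0.5, -0.0, -1.7]
width: 0.024
grasp_force: 30.0
```

```bash
python3 go.py .4547 -.1308 .0926 15.4
```

```text
t 6.4 tcp [0.5359 0.1605 0.1643] yaw 15.38 tilt [-0.0005 -0.0001] F [-0.55 -0.04 -1.73] T [ 0.02  -0.01   0.025] w 0.024 g 30.0
dpos [-0.1555  0.2593  0.0718] ang [-0.      0.0005 -0.0003]
```

Call:
{"name": "jog_arm", "arguments": {"deltas": [{"angular":[0,0,0],"delta_pos":[-0.01,0.017,0],"claw":-1},{"angular":[0,0,0],"delta_pos":[-0.035,0.058,0],"claw":-1},{"angular":[0,0,0],"delta_pos":[-0.063,0.105,0],"claw":-1},{"angular":[0,0,0],"delta_pos":[-0.091,0.152,0],"claw":-1},{"angular":[0,0,0],"delta_pos":[-0.119,0.199,0],"claw":-1},{"angular":[0,0,0],"delta_pos":[-0.143,0.239,0],"claw":-1},{"angular":[0,0,0],"delta_pos":[-0.1555,0.2595,0],"claw":-1},{"angular":[0,0,0],"delta_pos":[-0.1555,0.2595,0],"claw":-1},{"angular":[0,0,0],"delta_pos":[-0.1555,0.2595,0.01],"claw":-1},{"angular":[0,0,0],"delta_pos":[-0.1555,0.2595,0.01],"claw":-1}]}}

```text
time: 7.65
eef_pos: [0.4547, -0.1302, 0.1534]
tcp_rot: [0.991, 0.134, -0.001, -0.0]
contact_force: [0.1, -0.1, -1.2]
width: 0.0243
grasp_force: 30.0
```

```bash
python3 go.py .4547 -.1308 .0926 15.4
python3 - <<'E'
from h import *
p,d=r.capture("side"); a=cv2.resize(p[90:220,210:350],None,fx=5,fy=4.6,interpolation=cv2.INTER_CUBIC); cv2.imwrite("pics/s2.png",a[:,:,::-1])
E
```

```text
t 7.65 tcp [ 0.4547 -0.1302  0.1534] yaw 15.46 tilt [-0.0015  0.0006] F [ 0.07 -0.07 -1.18] T [0.047 0.041 0.051] w 0.0243 g 30.0
dpos [-0.0001  0.0006  0.0608] ang [-0.001   0.0013  0.001 ]
```

View pics/s2.png

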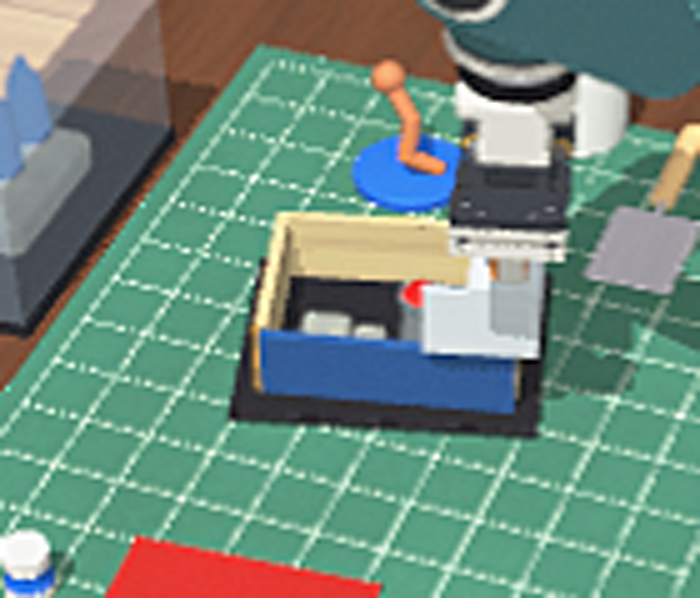

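The square hangs upright above the box's near-left corner, leg at (480,320), outside the panel. Descending.

Call:
{"name": "jog_arm", "arguments": {"deltas": [{"angular":[0,0,0],"delta_pos":[0,0,0.008],"claw":-1},{"angular":[0,0,0],"delta_pos":[0,0,0.016],"claw":-1},{"angular":[0,0,0],"delta_pos":[0,0,0.024],"claw":-1},{"angular":[0,0,0],"delta_pos":[0,0,0.032],"claw":-1},{"angular":[0,0,0],"delta_pos":[0,0,0.04],"claw":-1},{"angular":[0,0,0],"delta_pos":[0,0,0.047],"claw":-1},{"angular":[0,0,0],"delta_pos":[0,0,0.054],"claw":-1},{"angular":[0,0,0],"delta_pos":[0,0,0.061],"claw":-1},{"angular":[0,0,0],"delta_pos":[0,0,0.061],"claw":-1},{"angular":[0,0,0],"delta_pos":[0,0,0.061],"claw":-1}]}}

```text
time: 8.95
eef_pos: [0.4551, -0.131, 0.0939]
tcp_rot: [0.991, 0.134, 0.0, 0.0]
contact_force: [-0.0, 0.3, -2.0]
width: 0.0238
grasp_force: 30.0
```

```bash
python3 go.py .4744 -.1462 .0926 15.4
python3 - <<'E'
from h import *
p,d=r.capture("side"); a=cv2.resize(p[130:200,240:335],None,fx=8,fy=8,interpolation=cv2.INTER_CUBIC); cv2.imwrite("pics/s3.png",a[:,:,::-1])
E
```

```text
t 8.95 tcp [ 0.4551 -0.131   0.0939] yaw 15.4 tilt [ 0.0003 -0.0001] F [-0.02  0.28 -2.04] T [-0.016  0.039 -0.011] w 0.0238 g 30.0
dpos [0.0146 0.0197 0.0013] ang [ 0.0001 -0.0002 -0.0001]
```

View pics/s3.png

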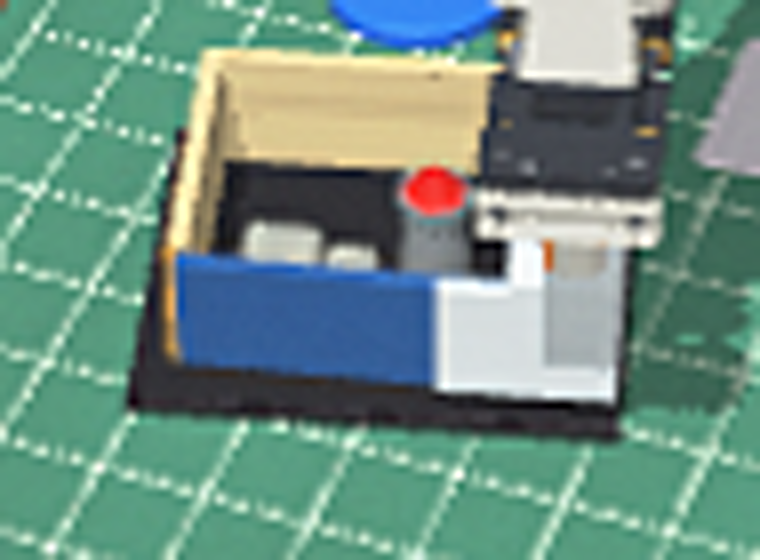

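The leg at (525,340) stands outside the blue panel near its front end, underside clear of the plinth. Feel for the front wall along +x.

Call:
{"name": "jog_arm", "arguments": {"deltas": [{"angular":[0,0,0],"delta_pos":[0.003,0,0.001],"claw":-1},{"angular":[0,0,0],"delta_pos":[0.006,0,0.001],"claw":-1},{"angular":[0,0,0],"delta_pos":[0.008,0,0.001],"claw":-1},{"angular":[0,0,0],"delta_pos":[0.009,0,0.001],"claw":-1},{"angular":[0,0,0],"delta_pos":[0.0095,0,0.001],"claw":-1},{"angular":[0,0,0],"delta_pos":[0.01,0,0.001],"claw":-1},{"angular":[0,0,0],"delta_pos":[0.0105,0,0.001],"claw":-1},{"angular":[0,0,0],"delta_pos":[0.011,0,0.001],"claw":-1},{"angular":[0,0,0],"delta_pos":[0.011,0,0.001],"claw":-1},{"angular":[0,0,0],"delta_pos":[0.011,0,0.001],"claw":-1}]}}

```text
time: 10.25
eef_pos: [0.4646, -0.1283, 0.0923]
tcp_rot: [0.991, 0.134, -0.002, 0.0]
contact_force: [-9.0, -3.2, -0.2]
width: 0.0239
grasp_force: 30.0
```

```bash
sed -i '$a F=M.T@s["contact_force"];print("F tool",F.round(2),"T tool",(M.T@s["wrist_torque"]).round(3),"pos tool",(M.T@s["eef_pos"]).round(5))' go.py; python3 go.py
```

```text
t 10.25 tcp [ 0.4646 -0.1283  0.0923] yaw 15.39 tilt [-0.003  -0.0004] F [-9.02 -3.2  -0.24] T [-0.533  1.931 -0.156] w 0.0239 g 30.0
F tool [-9.55  0.69  0.27] T tool [-1.000e-03 -2.003e+00  1.560e-01] pos tool [ 0.41362  0.24696 -0.09363]
```

Wall contact (~9.5 N at 1 mm overtravel, ~8 N/mm). Back off 2.5 mm and approach the panel in y.

Call:
{"name": "jog_arm", "arguments": {"deltas": [{"angular":[0,0,0],"delta_pos":[-0.0015,0,0],"claw":-1},{"angular":[0,0,0],"delta_pos":[-0.0025,0,0],"claw":-1},{"angular":[0,0,0],"delta_pos":[-0.0025,0.002,0],"claw":-1},{"angular":[0,0,0],"delta_pos":[-0.0025,0.004,0],"claw":-1},{"angular":[0,0,0],"delta_pos":[-0.0025,0.006,0],"claw":-1},{"angular":[0,0,0],"delta_pos":[-0.0025,0.008,0],"claw":-1},{"angular":[0,0,0],"delta_pos":[-0.0025,0.009,0],"claw":-1},{"angular":[0,0,0],"delta_pos":[-0.0025,0.0095,0],"claw":-1},{"angular":[0,0,0],"delta_pos":[-0.0025,0.01,0],"claw":-1},{"angular":[0,0,0],"delta_pos":[-0.0025,0.01,0],"claw":-1}]}}

```text
time: 11.5
eef_pos: [0.4658, -0.1384, 0.0926]
tcp_rot: [0.991, 0.134, -0.0, -0.0]
contact_force: [-2.8, 2.8, -0.9]
width: 0.0237
grasp_force: 30.0
```

```bash
python3 go.py
```

```text
t 11.5 tcp [ 0.4658 -0.1384  0.0926] yaw 15.4 tilt [-0.0001  0.    ] F [-2.75  2.81 -0.86] T [0.579 0.589 0.012] w 0.0237 g 30.0
F tool [-1.91 -3.44  0.86] T tool [ 0.714 -0.414 -0.012] pos tool [ 0.41233  0.2571  -0.09266]
```

Call:
{"name": "jog_arm", "arguments": {"deltas": [{"angular":[0,0,0],"delta_pos":[-0.001,0,0],"claw":-1},{"angular":[0,0,0],"delta_pos":[-0.001,0,0],"claw":-1},{"angular":[0,0,0],"delta_pos":[-0.001,0.0005,0],"claw":-1},{"angular":[0,0,0],"delta_pos":[-0.001,0.001,0],"claw":-1},{"angular":[0,0,0],"delta_pos":[-0.001,0.0015,0],"claw":-1},{"angular":[0,0,0],"delta_pos":[-0.001,0.002,0],"claw":-1},{"angular":[0,0,0],"delta_pos":[-0.001,0.002,0],"claw":-1},{"angular":[0,0,0],"delta_pos":[-0.001,0.002,0],"claw":-1},{"angular":[0,0,0],"delta_pos":[-0.001,0.002,0],"claw":-1},{"angular":[0,0,0],"delta_pos":[-0.001,0.002,0],"claw":-1}]}}

```text
time: 12.75
eef_pos: [0.4654, -0.1406, 0.0926]
tcp_rot: [0.991, 0.134, -0.0, 0.0]
contact_force: [0.5, 2.3, -1.2]
width: 0.0239
grasp_force: 30.0
```

```bash
python3 go.py
```

```text
t 12.75 tcp [ 0.4654 -0.1406  0.0926] yaw 15.4 tilt [-0.     -0.0001] F [ 0.53  2.31 -1.25] T [ 0.719 -0.116 -0.029] w 0.0239 g 30.0
F tool [ 1.12 -2.08  1.25] T tool [0.662 0.303 0.029] pos tool [ 0.41137  0.25915 -0.09264]
```

Call:
{"name": "jog_arm", "arguments": {"deltas": [{"angular":[0,0,0],"delta_pos":[0,0.0005,0],"claw":-1},{"angular":[0,0,0],"delta_pos":[0,0.001,0],"claw":-1},{"angular":[0,0,0],"delta_pos":[0,0.0015,0],"claw":-1},{"angular":[0,0,0],"delta_pos":[0,0.002,0],"claw":-1},{"angular":[0,0,0],"delta_pos":[0,0.0025,0],"claw":-1},{"angular":[0,0,0],"delta_pos":[0,0.003,0],"claw":-1},{"angular":[0,0,0],"delta_pos":[0,0.003,0],"claw":-1},{"angular":[0,0,0],"delta_pos":[0,0.003,0],"claw":-1},{"angular":[0,0,0],"delta_pos":[0,0.003,0],"claw":-1},{"angular":[0,0,0],"delta_pos":[0,0.003,0],"claw":-1}]}}

```text
time: 14.0
eef_pos: [0.4659, -0.1423, 0.0926]
tcp_rot: [0.991, 0.134, -0.0, -0.001]
contact_force: [-4.0, 13.7, 2.7]
width: 0.0239
grasp_force: 30.1
```

```bash
python3 go.py
```

```text
t 14.0 tcp [ 0.4659 -0.1423  0.0926] yaw 15.44 tilt [-0.0011  0.0026] F [-4.05 13.67  2.68] T [3.074 0.714 0.432] w 0.0239 g 30.1
F tool [ -0.26 -14.26  -2.64] T tool [ 3.153  0.129 -0.433] pos tool [ 0.41114  0.26095 -0.09348]
```

Panel is on its stop (14 N). Ease y by 0.7 mm, then press x gently.

Call:
{"name": "jog_arm", "arguments": {"deltas": [{"angular":[0,0,0],"delta_pos":[0,-0.0007,0],"claw":-1},{"angular":[0,0,0],"delta_pos":[0,-0.0007,0],"claw":-1},{"angular":[0,0,0],"delta_pos":[0.0005,-0.0007,0],"claw":-1},{"angular":[0,0,0],"delta_pos":[0.001,-0.0007,0],"claw":-1},{"angular":[0,0,0],"delta_pos":[0.0013,-0.0007,0],"claw":-1},{"angular":[0,0,0],"delta_pos":[0.0016,-0.0007,0],"claw":-1},{"angular":[0,0,0],"delta_pos":[0.0018,-0.0007,0],"claw":-1},{"angular":[0,0,0],"delta_pos":[0.0018,-0.0007,0],"claw":-1},{"angular":[0,0,0],"delta_pos":[0.0018,-0.0007,0],"claw":-1},{"angular":[0,0,0],"delta_pos":[0.0018,-0.0007,0],"claw":-1}]}}

```text
time: 15.25
eef_pos: [0.4668, -0.1417, 0.0921]
tcp_rot: [0.991, 0.134, -0.001, -0.001]
contact_force: [-6.4, 8.0, 1.4]
width: 0.0239
grasp_force: 30.0
```

```bash
python3 go.py
```

```text
t 15.25 tcp [ 0.4668 -0.1417  0.0921] yaw 15.43 tilt [-0.0027  0.0015] F [-6.36  7.97  1.4 ] T [1.824 1.359 0.315] w 0.0239 g 30.0
F tool [-4.01 -9.38 -1.37] T tool [ 2.119 -0.826 -0.318] pos tool [ 0.41211  0.2606  -0.09359]
```

Call:
{"name": "jog_arm", "arguments": {"deltas": [{"angular":[0,0,0],"delta_pos":[0,-0.0003,0],"claw":-1},{"angular":[0,0,0],"delta_pos":[0.0003,-0.0003,0],"claw":-1},{"angular":[0,0,0],"delta_pos":[0.0005,-0.0003,0],"claw":-1},{"angular":[0,0,0],"delta_pos":[0.0007,-0.0003,0],"claw":-1},{"angular":[0,0,0],"delta_pos":[0.0009,-0.0003,0],"claw":-1},{"angular":[0,0,0],"delta_pos":[0.001,-0.0003,0],"claw":-1},{"angular":[0,0,0],"delta_pos":[0.001,-0.0003,0],"claw":-1},{"angular":[0,0,0],"delta_pos":[0.001,-0.0003,0],"claw":-1},{"angular":[0,0,0],"delta_pos":[0.001,-0.0003,0],"claw":-1},{"angular":[0,0,0],"delta_pos":[0.001,-0.0003,0],"claw":-1}]}}

```text
time: 16.5
eef_pos: [0.4678, -0.1414, 0.0921]
tcp_rot: [0.991, 0.134, -0.001, -0.001]
contact_force: [-7.4, 6.9, -1.1]
width: 0.0238
grasp_force: 30.0
```

```bash
python3 go.py
python3 - <<'E'
from h import *
p,d=r.capture("top"); q,_=r.capture("side"); np.savez("press.npz",p=p,q=q,d=d)
a=cv2.resize(p[165:245,305:385],None,fx=5,fy=5,interpolation=cv2.INTER_CUBIC);b=cv2.resize(q[130:195,240:335][:, :80],(400,400),interpolation=cv2.INTER_CUBIC)
cv2.imwrite("pics/s4.png",np.hstack([a,b])[:,:,::-1])
E
```

```text
t 16.5 tcp [ 0.4678 -0.1414  0.0921] yaw 15.42 tilt [-0.0026  0.001 ] F [-7.36  6.95 -1.08] T [1.409 1.253 0.303] w 0.0238 g 30.0
F tool [-5.24 -8.65  1.1 ] T tool [ 1.691 -0.834 -0.305] pos tool [ 0.41311  0.26054 -0.09346]
```

View pics/s4.png

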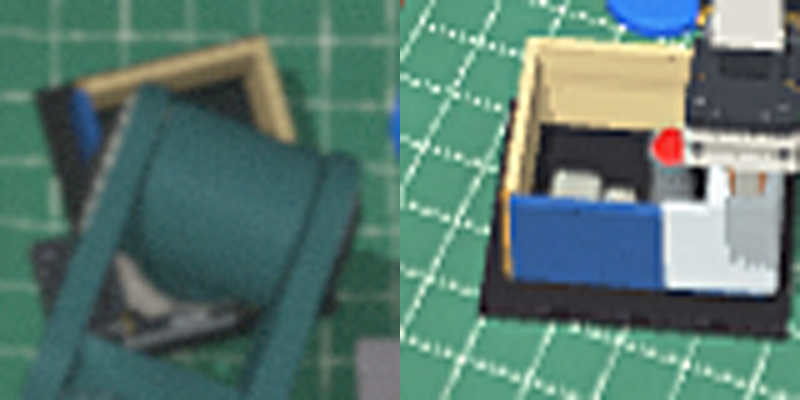

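The panel appears flush with the front, the square leg on it (side crop right half, leg at (730,240)). The x force is still mostly friction; press a little further.

Call:
{"name": "jog_arm", "arguments": {"deltas": [{"angular":[0,0,0],"delta_pos":[0.0002,0,0],"claw":-1},{"angular":[0,0,0],"delta_pos":[0.0004,0,0],"claw":-1},{"angular":[0,0,0],"delta_pos":[0.0006,0,0],"claw":-1},{"angular":[0,0,0],"delta_pos":[0.0008,0,0],"claw":-1},{"angular":[0,0,0],"delta_pos":[0.0008,0,0],"claw":-1},{"angular":[0,0,0],"delta_pos":[0.0008,0,0],"claw":-1},{"angular":[0,0,0],"delta_pos":[0.0008,0,0],"claw":-1},{"angular":[0,0,0],"delta_pos":[0.0008,0,0],"claw":-1},{"angular":[0,0,0],"delta_pos":[0.0008,0,0],"claw":-1},{"angular":[0,0,0],"delta_pos":[0.0008,0,0],"claw":-1}]}}

```text
time: 17.85
eef_pos: [0.468, -0.1413, 0.0921]
tcp_rot: [0.991, 0.134, -0.002, -0.001]
contact_force: [-11.3, 5.8, 2.5]
width: 0.024
grasp_force: 30.0
```

```bash
python3 go.py
```

```text
t 17.85 tcp [ 0.468  -0.1413  0.0921] yaw 15.41 tilt [-0.004   0.0008] F [-11.27   5.77   2.48] T [1.298 2.364 0.282] w 0.024 g 30.0
F tool [-9.34 -8.56 -2.43] T tool [ 1.879 -1.934 -0.286] pos tool [ 0.41329  0.26043 -0.09408]
```

Call:
{"name": "jog_arm", "arguments": {"deltas": [{"angular":[0,0,-0.002],"delta_pos":[0,0,0],"claw":-1},{"angular":[0,0,-0.004],"delta_pos":[0,0,0],"claw":-1},{"angular":[0,0,-0.006],"delta_pos":[0,0,0],"claw":-1},{"angular":[0,0,-0.006],"delta_pos":[0,0,0],"claw":-1},{"angular":[0,0,-0.006],"delta_pos":[0,0,0],"claw":-1},{"angular":[0,0,-0.006],"delta_pos":[0,0,0],"claw":-1},{"angular":[0,0,-0.006],"delta_pos":[0,0,0],"claw":-1},{"angular":[0,0,-0.006],"delta_pos":[0,0,0],"claw":-1},{"angular":[0,0,-0.006],"delta_pos":[0,0,0],"claw":-1},{"angular":[0,0,-0.006],"delta_pos":[0,0,0],"claw":-1}]}}

```text
time: 19.1
eef_pos: [0.4679, -0.1413, 0.0921]
tcp_rot: [0.991, 0.137, -0.002, -0.001]
contact_force: [-10.4, 5.1, 3.2]
width: 0.0238
grasp_force: 30.0
```

```bash
python3 go.py
```

```text
t 19.1 tcp [ 0.4679 -0.1413  0.0921] yaw 15.74 tilt [-0.0041  0.0008] F [-10.42   5.12   3.22] T [ 1.155  2.42  -0.116] w 0.0238 g 30.0
F tool [-8.65 -7.76 -3.17] T tool [ 1.769 -2.016  0.113] pos tool [ 0.41172  0.26278 -0.09412]
```

Both legs now flat (yaw moment nearly nil), 8.7 / 7.8 N. Hold 2.5 s.

Call:
{"name": "jog_arm", "arguments": {"deltas": [{"angular":[0,0,0],"delta_pos":[0,0,0],"claw":-1},{"angular":[0,0,0],"delta_pos":[0,0,0],"claw":-1},{"angular":[0,0,0],"delta_pos":[0,0,0],"claw":-1},{"angular":[0,0,0],"delta_pos":[0,0,0],"claw":-1},{"angular":[0,0,0],"delta_pos":[0,0,0],"claw":-1},{"angular":[0,0,0],"delta_pos":[0,0,0],"claw":-1},{"angular":[0,0,0],"delta_pos":[0,0,0],"claw":-1},{"angular":[0,0,0],"delta_pos":[0,0,0],"claw":-1},{"angular":[0,0,0],"delta_pos":[0,0,0],"claw":-1},{"angular":[0,0,0],"delta_pos":[0,0,0],"claw":-1}]}}

```text
time: 20.35
eef_pos: [0.468, -0.1414, 0.0921]
tcp_rot: [0.991, 0.137, -0.002, -0.001]
contact_force: [-11.5, 5.3, 2.5]
width: 0.0238
grasp_force: 30.0
```

Call:
{"name": "jog_arm", "arguments": {"deltas": [{"angular":[0,0,0],"delta_pos":[0,0,0],"claw":-1},{"angular":[0,0,0],"delta_pos":[0,0,0],"claw":-1},{"angular":[0,0,0],"delta_pos":[0,0,0],"claw":-1},{"angular":[0,0,0],"delta_pos":[0,0,0],"claw":-1},{"angular":[0,0,0],"delta_pos":[0,0,0],"claw":-1},{"angular":[0,0,0],"delta_pos":[0,0,0],"claw":-1},{"angular":[0,0,0],"delta_pos":[0,0,0],"claw":-1},{"angular":[0,0,0],"delta_pos":[0,0,0],"claw":-1},{"angular":[0,0,0],"delta_pos":[0,0,0],"claw":-1},{"angular":[0,0,0],"delta_pos":[0,0,0],"claw":-1}]}}

```text
time: 21.6
eef_pos: [0.468, -0.1413, 0.0921]
tcp_rot: [0.991, 0.137, -0.002, -0.001]
contact_force: [-11.8, 5.8, 2.6]
width: 0.0239
grasp_force: 30.0
```

```bash
python3 go.py
```

```text
t 21.6 tcp [ 0.468  -0.1413  0.0921] yaw 15.74 tilt [-0.0041  0.0007] F [-11.8    5.8    2.59] T [ 1.166  2.394 -0.025] w 0.0239 g 30.0
F tool [-9.8  -8.78 -2.54] T tool [ 1.772 -1.988  0.022] pos tool [ 0.41173  0.2628  -0.09411]
```

Call:
{"name": "jog_arm", "arguments": {"deltas": [{"angular":[0,0,0],"delta_pos":[-0.0015,0,0],"claw":-1},{"angular":[0,0,0],"delta_pos":[-0.003,0,0],"claw":-1},{"angular":[0,0,0],"delta_pos":[-0.005,0,0],"claw":-1},{"angular":[0,0,0],"delta_pos":[-0.006,-0.002,0],"claw":-1},{"angular":[0,0,0],"delta_pos":[-0.008,-0.006,0],"claw":-1},{"angular":[0,0,0],"delta_pos":[-0.012,-0.012,0],"claw":-1},{"angular":[0,0,0],"delta_pos":[-0.014,-0.015,0],"claw":-1},{"angular":[0,0,0],"delta_pos":[-0.014,-0.015,-0.015],"claw":-1},{"angular":[0,0,0],"delta_pos":[-0.014,-0.015,-0.035],"claw":-1},{"angular":[0,0,0],"delta_pos":[-0.014,-0.015,-0.055],"claw":-1}]}}

```text
time: 22.85
eef_pos: [0.4522, -0.1311, 0.1498]
tcp_rot: [0.991, 0.137, 0.001, 0.0]
contact_force: [0.4, -0.2, -0.9]
width: 0.0238
grasp_force: 30.0
```

```bash
python3 go.py .536 .1605 .165 5.3
```

```text
t 22.85 tcp [ 0.4522 -0.1311  0.1498] yaw 15.74 tilt [ 0.0011 -0.0004] F [ 0.42 -0.18 -0.88] T [-0.025 -0.058 -0.01 ] w 0.0238 g 30.0
dpos [ 0.1598 -0.2579 -0.0152] ang [ 0.0006 -0.001   0.1822]
F tool [0.35 0.29 0.88] T tool [-0.04   0.049  0.01 ] pos tool [ 0.39983  0.24894 -0.14925]
```

Call:
{"name": "jog_arm", "arguments": {"deltas": [{"angular":[0,0,0],"delta_pos":[0,0,-0.015],"claw":-1},{"angular":[0,0,0.02],"delta_pos":[0.015,-0.024,-0.015],"claw":-1},{"angular":[0,0,0.05],"delta_pos":[0.042,-0.068,-0.015],"claw":-1},{"angular":[0,0,0.08],"delta_pos":[0.072,-0.116,-0.015],"claw":-1},{"angular":[0,0,0.11],"delta_pos":[0.102,-0.165,-0.015],"claw":-1},{"angular":[0,0,0.15],"delta_pos":[0.13,-0.21,-0.015],"claw":-1},{"angular":[0,0,0.182],"delta_pos":[0.15,-0.242,-0.015],"claw":-1},{"angular":[0,0,0.182],"delta_pos":[0.16,-0.258,-0.015],"claw":-1},{"angular":[0,0,0.182],"delta_pos":[0.16,-0.258,-0.015],"claw":-1},{"angular":[0,0,0.182],"delta_pos":[0.16,-0.258,-0.015],"claw":-1}]}}

```text
time: 24.1
eef_pos: [0.5358, 0.1598, 0.1628]
tcp_rot: [0.999, 0.046, -0.0, 0.0]
contact_force: [-1.6, -0.4, -1.7]
width: 0.0237
grasp_force: 30.0
```

```bash
python3 go.py .536 .1605 .0746 5.3
python3 - <<'E'
from fit import *
p,d=r.capture("top"); q,_=r.capture("side"); np.savez("after.npz",p=p,q=q,d=d)
L=line(p,0,(505,350),(432,92),.010,(0,1,0))
B=line(p,.012,(518,325),(468,95),.009,(0,0,1));print("plinth",L[2],"panel",B[2:])
a=ortho("top",p,None,.01,.42,.70,-.30,-.04,1300)
b=cv2.resize(q[150:260,200:300],(400,440),interpolation=cv2.INTER_CUBIC)[:a.shape[0]]
cv2.imwrite("pics/s5.png",np.hstack([a,b])[:,:,::-1])
E
```

```text
t 24.1 tcp [0.5358 0.1598 0.1628] yaw 5.3 tilt [-0.     -0.0003] F [-1.61 -0.39 -1.73] T [-0.014 -0.025  0.008] w 0.0237 g 30.0
dpos [ 0.0003 -0.0007  0.0882] ang [ 0.0003  0.0001 -0.    ]
F tool [-1.64  0.24  1.73] T tool [-0.016  0.023 -0.008] pos tool [ 0.54826 -0.10962 -0.16286]
plinth 15.586383 panel (np.float32(15.575914), np.float64(1.739059499943296))
```

View pics/s5.png

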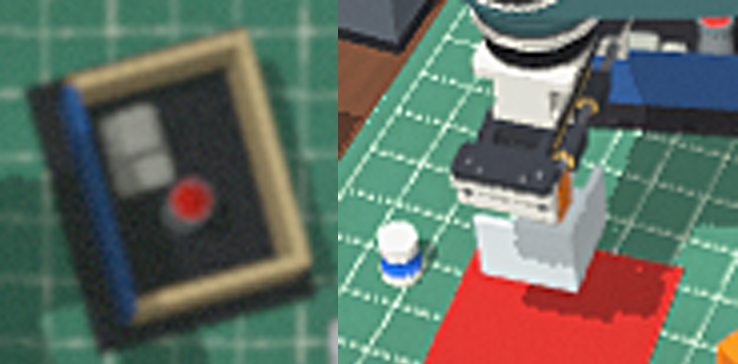

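Run:
```python
from h import *
def ang(p,n):
    # blue mask -> subpixel blue edges (both sides) per ortho row, plane z=.07
    a=ortho("top",p,None,.07,.44,.66,-.2,-.03,2000).astype(float)
    w=np.clip(a[...,2]-.5*a[...,0]-.5*a[...,1],0,None); 
    out={}
    rows=range(20,a.shape[0],4);Q={'c':[], 'l':[], 'r':[]}
    for i in rows:
        v=w[i]; m=v>.5*v.max()
        if v.max()<35: continue
        j=np.flatnonzero(m); j=j[abs(j-np.median(j))<25]
        for k,c in(('c',(v[j]*j).sum()/v[j].sum()),('l',j[0]),('r',j[-1])): Q[k].append((.66-i/2000,-.03-c/2000))
    for k in Q:
        q=np.array(Q[k],np.float32)*1000; vx,vy,x,y=cv2.fitLine(q,cv2.DIST_HUBER,0,.5,.01).ravel()
        print(n,k,len(q),q[:,0].min(),q[:,0].max(),"deg",round(np.degrees(np.arctan(vy/vx)),2),"y@455",round(y+(455-x)*vy/vx,1),"y@630",round(y+(630-x)*vy/vx,1))
ang(np.load("top0.npz")['p'],"before"); ang(np.load("after.npz")['p'],"after")
```

```text
before c 86 446.0 616.0 deg 13.11 y@455 -125.2 y@630 -84.4
before l 86 446.0 616.0 deg 12.72 y@455 -116.7 y@630 -77.2
before r 86 446.0 616.0 deg 13.13 y@455 -132.8 y@630 -92.0
after c 84 450.0 616.0 deg 15.37 y@455 -131.7 y@630 -83.6
after l 84 450.0 616.0 deg 15.26 y@455 -123.2 y@630 -75.5
after r 84 450.0 616.0 deg 15.37 y@455 -139.6 y@630 -91.4
```

Panel now at 15.4°, parallel to the plinth (15.4–15.6°): home. The square hangs upright over the pad (right half, (540,240)). Setting it down.

Call:
{"name": "jog_arm", "arguments": {"deltas": [{"angular":[0,0,0],"delta_pos":[0,0,0.02],"claw":-1},{"angular":[0,0,0],"delta_pos":[0,0,0.045],"claw":-1},{"angular":[0,0,0],"delta_pos":[0,0,0.065],"claw":-1},{"angular":[0,0,0],"delta_pos":[0,0,0.076],"claw":-1},{"angular":[0,0,0],"delta_pos":[0,0,0.081],"claw":-1},{"angular":[0,0,0],"delta_pos":[0,0,0.084],"claw":-1},{"angular":[0,0,0],"delta_pos":[0,0,0.086],"claw":-1},{"angular":[0,0,0],"delta_pos":[0,0,0.087],"claw":-1},{"angular":[0,0,0],"delta_pos":[0,0,0.0875],"claw":-1},{"angular":[0,0,0],"delta_pos":[0,0,0.0875],"claw":-1}]}}

```text
time: 25.45
eef_pos: [0.536, 0.1609, 0.0755]
tcp_rot: [0.999, 0.046, 0.0, -0.0]
contact_force: [-0.1, -0.4, 1.5]
width: 0.0237
grasp_force: 30.0
```

```bash
python3 go.py
```

```text
t 25.45 tcp [0.536  0.1609 0.0755] yaw 5.32 tilt [0.0004 0.0001] F [-0.12 -0.41  1.5 ] T [-0.006  0.157 -0.05 ] w 0.0237 g 30.0
F tool [-0.16  0.4  -1.5 ] T tool [ 0.008 -0.157  0.05 ] pos tool [ 0.54863 -0.1105  -0.07528]
```

Touching the pad. Open slowly, then rise.

Call:
{"name": "jog_arm", "arguments": {"deltas": [{"angular":[0,0,0],"delta_pos":[0,0,0],"claw":-0.4},{"angular":[0,0,0],"delta_pos":[0,0,0],"claw":-0.3},{"angular":[0,0,0],"delta_pos":[0,0,0],"claw":-0.1},{"angular":[0,0,0],"delta_pos":[0,0,0],"claw":0.1},{"angular":[0,0,0],"delta_pos":[0,0,0],"claw":0.3},{"angular":[0,0,0],"delta_pos":[0,0,0],"claw":0.5},{"angular":[0,0,0],"delta_pos":[0,0,0],"claw":0.5},{"angular":[0,0,0],"delta_pos":[0,0,0],"claw":0.5},{"angular":[0,0,0],"delta_pos":[0,0,0],"claw":0.5},{"angular":[0,0,0],"delta_pos":[0,0,0],"claw":0.5}]}}

```text
time: 26.7
eef_pos: [0.5359, 0.1608, 0.0752]
tcp_rot: [0.999, 0.046, 0.0, 0.0]
contact_force: [-0.3, 1.4, -0.9]
width: 0.0693
grasp_force: 0.0
```

Call:
{"name": "jog_arm", "arguments": {"deltas": [{"angular":[0,0,0],"delta_pos":[0,0,-0.005],"claw":0.5},{"angular":[0,0,0],"delta_pos":[0,0,-0.015],"claw":0.5},{"angular":[0,0,0],"delta_pos":[0,0,-0.03],"claw":0.5},{"angular":[0,0,0],"delta_pos":[0,0,-0.06],"claw":0.5},{"angular":[0,0,0],"delta_pos":[0,0,-0.09],"claw":0.5},{"angular":[0,0,0],"delta_pos":[0,0,-0.12],"claw":0.5},{"angular":[0,0,0],"delta_pos":[0,0,-0.14],"claw":0.5},{"angular":[0,0,0],"delta_pos":[0,0,-0.14],"claw":0.5},{"angular":[0,0,0],"delta_pos":[0,0,-0.14],"claw":0.5},{"angular":[0,0,0],"delta_pos":[0,0,-0.14],"claw":0.5}]}}

```text
time: 27.95
eef_pos: [0.5355, 0.1608, 0.2139]
tcp_rot: [0.999, 0.046, -0.001, 0.0]
contact_force: [-0.1, -0.1, 0.3]
width: 0.0698
grasp_force: 0.0
```

```bash
python3 go.py
python3 - <<'E'
from h import *
q,_=r.capture("side")
cv2.imwrite("pics/s6.png",cv2.resize(q[130:280,190:330],None,fx=4,fy=4,interpolation=cv2.INTER_CUBIC)[:,:,::-1])
E
```

```text
t 27.95 tcp [0.5355 0.1608 0.2139] yaw 5.32 tilt [-0.0017 -0.0004] F [-0.1  -0.06  0.28] T [ 0.02  -0.031  0.006] w 0.0698 g 0.0
F tool [-0.11  0.06 -0.28] T tool [ 0.017  0.032 -0.006] pos tool [ 0.54777 -0.11036 -0.21485]
```

View pics/s6.png

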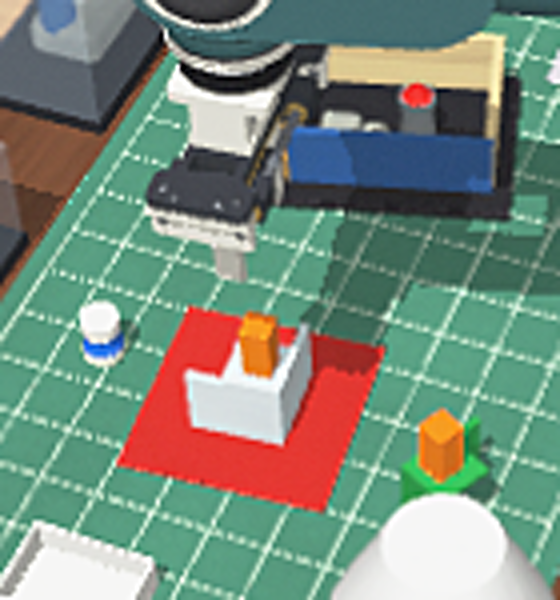

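The square stands upright in mid-pad ((255,390)), with the gripper clear above it and the panel flush.

```bash
python3 -c "
from workcell import r
print(r.job_done())"
```

```text
the job is handed in; nothing more can be done
None
```

I pressed the square onto the box corner for over two seconds at about 9 N on each face (estimated from the wrist force), bringing the blue panel home. It is now released upright on its red pad, and the job is handed in; no verdict was returned.

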